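# Set the flip tags of the plug trays

## Task

On the inspection table, each of the four blue trays has a flip tag right in front of it on the white board. With a fingertip, push over the tags that are wrong, so that the trays with all four pockets filled show a green tag and the other trays show a red one, every tag lying fully down on its slope. Only push the tags, do not pinch them; leave the trays and the gauges and block nearby where they stand.

Things in the scene. Friction and masses are not known exactly. Their poses are not given: they have to be found in the camera images.
- board: White status board lying on the table, 220 (x) x 640 (y) x 12 mm thick, origin at the centre of its underside; x points away from the robot, y along the row of four stations, z up. Each station, 150 mm from the next, has a flip tag in the near half and a blue tray in the far half, right behind the tag.
- cradle_a: Fixed aluminium cradle of tag A, V-shaped like a book stand, 60 (x) x 76 (y) mm. Origin: centre of its underside, 12 mm above the table; x points away from the robot to its tray, centred about 115 mm along +x; y left, z up. The hinge runs along x, 14 mm above the origin, in the V; the slopes rise 35 degrees to +y and -y and end 37 mm out, 34 mm above the origin.
- tag_a (a joint): Hinge of tag A, a rigid leaf 46 mm wide that reaches 55 mm from the hinge and turns like a page. 0: on the left (+y) slope, red up; 1.92 rad: on the right (-y) slope, green up. At rest its free edge is 45 mm sideways of the hinge, 32 mm above it, overhanging the slope 12 mm. Pushed by that edge, sideways and up, past upright (0.96), it falls over by itself.
- tag_a_edge (a point): Middle of the free edge of tag A (moves with it), 55 mm from the hinge. The leaf is 4 mm thick at its rim, 7 mm with its red and green panels (42 x 44 mm, one on each face), weighs about 30 g and swings almost freely.
- cradle_b: Fixed aluminium cradle of tag B, V-shaped like a book stand, 60 (x) x 76 (y) mm. Origin: centre of its underside, 12 mm above the table; x points away from the robot to its tray, centred about 115 mm along +x; y left, z up. The hinge runs along x, 14 mm above the origin, in the V; the slopes rise 35 degrees to +y and -y and end 37 mm out, 34 mm above the origin.
- tag_b (a joint): Hinge of tag B, a rigid leaf 46 mm wide that reaches 55 mm from the hinge and turns like a page. 0: on the left (+y) slope, red up; 1.92 rad: on the right (-y) slope, green up. At rest its free edge is 45 mm sideways of the hinge, 32 mm above it, overhanging the slope 12 mm. Pushed by that edge, sideways and up, past upright (0.96), it falls over by itself.
- tag_b_edge (a point): Middle of the free edge of tag B (moves with it), 55 mm from the hinge. The leaf is 4 mm thick at its rim, 7 mm with its red and green panels (42 x 44 mm, one on each face), weighs about 30 g and swings almost freely.
- cradle_c: Fixed aluminium cradle of tag C, V-shaped like a book stand, 60 (x) x 76 (y) mm. Origin: centre of its underside, 12 mm above the table; x points away from the robot to its tray, centred about 115 mm along +x; y left, z up. The hinge runs along x, 14 mm above the origin, in the V; the slopes rise 35 degrees to +y and -y and end 37 mm out, 34 mm above the origin.
- tag_c (a joint): Hinge of tag C, a rigid leaf 46 mm wide that reaches 55 mm from the hinge and turns like a page. 0: on the left (+y) slope, red up; 1.92 rad: on the right (-y) slope, green up. At rest its free edge is 45 mm sideways of the hinge, 32 mm above it, overhanging the slope 12 mm. Pushed by that edge, sideways and up, past upright (0.96), it falls over by itself.
- tag_c_edge (a point): Middle of the free edge of tag C (moves with it), 55 mm from the hinge. The leaf is 4 mm thick at its rim, 7 mm with its red and green panels (42 x 44 mm, one on each face), weighs about 30 g and swings almost freely.
- cradle_d: Fixed aluminium cradle of tag D, V-shaped like a book stand, 60 (x) x 76 (y) mm. Origin: centre of its underside, 12 mm above the table; x points away from the robot to its tray, centred about 115 mm along +x; y left, z up. The hinge runs along x, 14 mm above the origin, in the V; the slopes rise 35 degrees to +y and -y and end 37 mm out, 34 mm above the origin.
- tag_d (a joint): Hinge of tag D, a rigid leaf 46 mm wide that reaches 55 mm from the hinge and turns like a page. 0: on the left (+y) slope, red up; 1.92 rad: on the right (-y) slope, green up. At rest its free edge is 45 mm sideways of the hinge, 32 mm above it, overhanging the slope 12 mm. Pushed by that edge, sideways and up, past upright (0.96), it falls over by itself.
- tag_d_edge (a point): Middle of the free edge of tag D (moves with it), 55 mm from the hinge. The leaf is 4 mm thick at its rim, 7 mm with its red and green panels (42 x 44 mm, one on each face), weighs about 30 g and swings almost freely.
- tray_full_1: Loose blue tray, 85 (x) x 100 (y) x 24 mm high, four pockets for upright steel-and-brass valve plugs of 26 mm diameter that stand up to 48 mm above its underside; all four pockets filled: a full tray. Origin at the centre of its underside. It may stand at any station; it belongs to the tag right in front of it (towards the robot).
- tray_full_2: Loose blue tray, 85 (x) x 100 (y) x 24 mm high, four pockets for upright steel-and-brass valve plugs of 26 mm diameter that stand up to 48 mm above its underside; all four pockets filled: a full tray. Origin at the centre of its underside. It may stand at any station; it belongs to the tag right in front of it (towards the robot).
- tray_part_1: Loose blue tray, 85 (x) x 100 (y) x 24 mm high, four pockets for upright steel-and-brass valve plugs of 26 mm diameter that stand up to 48 mm above its underside; only two of its pockets filled, so it is not full. Origin at the centre of its underside. It may stand at any station; it belongs to the tag right in front of it (towards the robot).
- tray_part_2: Loose blue tray, 85 (x) x 100 (y) x 24 mm high, four pockets for upright steel-and-brass valve plugs of 26 mm diameter that stand up to 48 mm above its underside; only one of its pockets filled, so it is not full. Origin at the centre of its underside. It may stand at any station; it belongs to the tag right in front of it (towards the robot).
- manifold: Bystander: loose steel manifold block, 45 x 50 x 60 mm high, on the table on the robot side of the board; origin at the centre of its underside.
- plug_gauge: Bystander: loose upright plug gauge with green grip, 32 mm diameter at its foot, 78 mm high, on the table on the robot side of the board; origin at the centre of its underside.
- ring_gauge: Bystander: loose dark ring gauge, 60 mm diameter, 20 mm high, on the table on the robot side of the board; origin at the centre of its underside.
There are look-alikes about, which are no part of the job. What is shaped like the tray_full_1 but brown is not meant.

How it is judged:
By the outcome, as a careful person would: the job done as asked, in the order asked, and still so for the second after the job is handed in, with the robot touching nothing.
It also fails if it takes over 40 s, if anything falls off the work surface, if the arm or the gripper's body presses on something with over 40 N, if the wrist force passes 120 N, or if a joint passes its speed limit or range.

## Robot

A 6-joint arm with a two-finger parallel gripper is mounted at the origin on the work surface. World frame = base frame: x ahead of the robot, y to its left, z up, the work surface at z = 0. Lengths are in m, angles in rad, forces in N, time in s.
With the tool pointing down it reaches from about 0.35 to 0.975 m from the base axis. Payload 4.9 kg.
Tool frame: the origin (TCP) lies at the very end of the fingers, on their centre line; the grasp point (between the pads) lies 19 mm behind it; z points along the fingers, y is the line along which they close (so a half turn about z gives the same grasp; the last joint's range is limited). The gripper opens to 85 mm and grips with 20 to 120 N. Pads are 22 mm wide; open, the fingers measure 114 mm over their backs; the gripper's body (76 mm by 85 mm) begins 54 mm behind the grasp point. The pads swing forward as they close: fully open they stand 13 mm farther back than shut.
Start: joints at [1.172, 0.053, 1.613, -0, 1.476, -0.119], TCP at [0.173, 0.601, 0.231] pointing down, gripper open.
Joint ranges: [-3.01, 3.01], [-1.01, 2.22], [0.06, 2.58], [-1.02, 4.17], [0.09, 2.62], [-3.14, 3.14]. Speed limits (rad/s): [2.57, 2.57, 3.14, 3.14, 3.14, 3.14].

## Interface

Orientations are given as a rotation vector (axis times angle).
In Python, from station import ctrl, imaging gives the robot as it stands.
- The arm moves only by the tool play_rows, never from a script. Its argument "series" is a list of rows, each a list of 3 entries, a list of its own where there are three numbers: the opening, from 0 (shut) to 1 (fully open), then the shift along the tool's x, y, z each as a share of 0.05 m, from -1 to 1, then the turn, a rotation vector about the tool's x, y, z each as a share of 8 degrees, from -1 to 1. In form: [[grip, [dx, dy, dz], [ax, ay, az]], ...]. A call has 1 to 8 rows; each row shifts and turns the commanded pose from where the row before left it, along the tool's axes as they then stand; what a row does not reach is not made up. A row lasts 1/8 s, in which the tool goes at most 62.5 mm and 10.7 degrees, less where a joint would pass 70% of its speed; a pose out of reach is approached as far as the arm can. A call with a number of a shift or a turn outside -1 to 1 is refused whole. A call with a gripper value outside its range is refused whole. The fingers move at their own pace and stop on an object; "force" is the grip in N (left out, the last holds). Time passes only in rows, so rows that do not move let the fingers close. It gives the time, the measured TCP pose, the force, the opening and the grip force at its end, in the units of the state.
- ctrl.get_obs(): the state, without advancing time (a new reading comes with each control period).
- imaging.get_image(name): name is "side" or "top"; returns a dict with "color" (420x560x3 uint8, blue, green, red), "fx", "fy", "cx", "cy" (pixels), "extrinsics" (4x4, takes a point from world to camera coordinates). Camera axes: x right, y down, z forward; pixel columns grow to the right and rows downward; lengths in m; the calibration is good to about 2 mm. A picture is of the moment at which its call begins. There is no depth.
- ctrl.finish_job(): hands the job in; it is judged then, once.
The state is a dict: "t": time; "q": joint angles; "dq": joint speeds; "effort": joint torques, N m; "tool_pos": TCP position; "tool_rot": TCP orientation; "contact_force": force on the tool from outside, world axes, zero at the start; "wrist_torque": the same for the moment, N m; "opening": finger opening in m; "grip_force": force on a finger pad.
Only numpy, scipy, OpenCV 4.12 (cv2) and the standard library are available. Lean on these libraries where they do the work, as an engineer would, in place of code of your own. Each camera call takes 0.05 s, during which the arm holds its last target. There are 200 camera calls.

## Working session

There is one attempt and no reset: what is moved stays moved. The work goes in short steps, Python scripts to look and compute and a tool call to move; the robot and the scene stay as the last step left them, time stands still between calls to the robot, and variables do not carry over. Pictures are saved under pics/ and viewed, at most 10 in all, crops included, and the job is handed in when it is done.

Besides the shell and the picture viewer there is one more tool, called as name([rows], argument=value, ...), one row to a line, values as JSON. play_rows: Moves the arm, as the interface text tells. Shift numbers are shares of 0.05 m and turn numbers shares of 8 degrees, none past 1 either way. Its arguments: {"type":"object","properties":{"series":{"type":"array"},"force":{"type":"number"}},"required":["series"]}

```bash
mkdir -p pics
python3 - <<'E'
from station import ctrl, imaging
import cv2,numpy as np,pickle
d={}
for n in("top","side"):
    d[n]=imaging.get_image(n); cv2.imwrite(f"pics/{n}0.png",d[n]["color"]); print(n,d[n]["fx"],d[n]["cx"],d[n]["cy"],np.round(d[n]["extrinsics"],3).tolist())
pickle.dump(d,open("im0.pkl","wb"))
o=ctrl.get_obs();print(o["t"],o["tool_pos"],o["tool_rot"],o["opening"])
E
```

```text
top 389.9475054373937 285.10354639627195 206.99923450846993 [[0.026, -1.0, -0.01, -0.033], [-0.986, -0.024, -0.165, 0.602], [0.164, 0.014, -0.986, 0.754], [0.0, 0.0, 0.0, 1.0]]
side 390.3025681377073 287.8759750912341 206.72848478476686 [[0.829, -0.559, 0.006, -0.521], [-0.406, -0.611, -0.68, 0.274], [0.383, 0.561, -0.734, 0.672], [0.0, 0.0, 0.0, 1.0]]
0.1 [0.17240693 0.600168   0.23019576] [-4.38054025e-01 -3.11044942e+00  2.76816660e-03] 0.08542730803680439
```

View pics/top0.png

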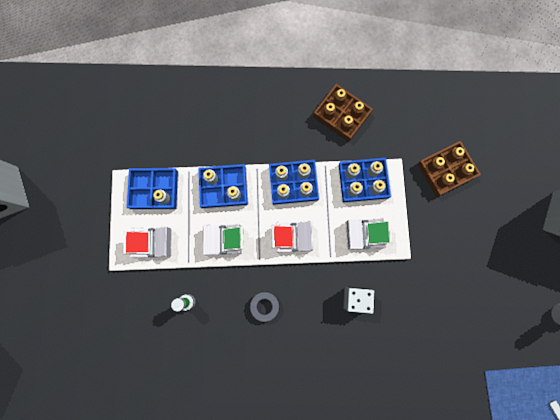

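View pics/side0.png

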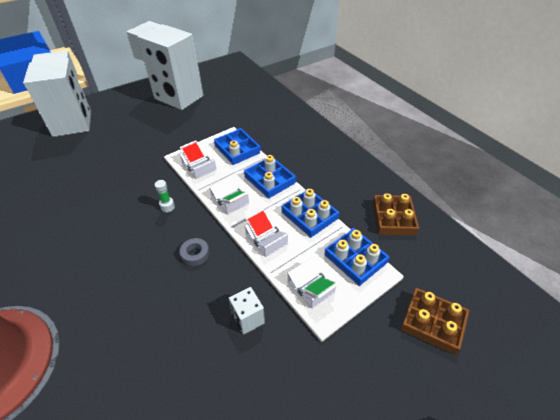

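The top view shows, left to right (+y first): a one-plug tray with a red tag (138,242), which is right; a two-plug tray with a green tag (232,238), which is wrong; a full tray with a red tag (283,237), which is wrong; and a full tray with a green tag (378,233), which is right. The side view agrees. I need to flip tags 2 and 3, whose free edges face each other across one gap.

```bash
cat > h.py <<'E'
import cv2,numpy as np
def blobs(im):
    hsv=cv2.cvtColor(im["color"],cv2.COLOR_BGR2HSV); out=[]
    for name,lo,hi in(("red",(0,170,150),(6,255,255)),("green",(50,130,60),(75,255,255))):
        m=cv2.inRange(hsv,lo,hi)
        n,_,s,c=cv2.connectedComponentsWithStats(m)
        out+=[(name,int(s[i,4]),*c[i]) for i in range(1,n) if s[i,4]>60]
    return out
def P(im):
    return np.array([[im["fx"],0,im["cx"]],[0,im["fy"],im["cy"]],[0,0,1]])@im["extrinsics"][:3]
def tri(d,a,b):
    X=cv2.triangulatePoints(P(d["top"]),P(d["side"]),np.array(a,float),np.array(b,float))[:,0];X=X[:3]/X[3]
    r=[np.linalg.norm((lambda v:v[:2]/v[2])(P(d[n])@np.append(X,1))-p) for n,p in(("top",a),("side",b))]
    return X,max(r)
def onplane(im,p,z):
    E=im["extrinsics"];R=E[:3,:3];c=-R.T@E[:3,3]
    v=R.T@np.array([(p[0]-im["cx"])/im["fx"],(p[1]-im["cy"])/im["fy"],1]);return c+v*(z-c[2])/v[2]
E
python3 - <<'E'
import pickle;from h import *
from scipy.spatial.transform import Rotation as Ro
d=pickle.load(open("im0.pkl","rb"))
B={n:blobs(d[n]) for n in d}
for n in B:print(n,[(b[0],b[1],round(b[2],1),round(b[3],1)) for b in B[n]])
for a in B["top"]:
    for b in B["side"]:
        if a[0]==b[0]:
            X,r=tri(d,a[2:],b[2:])
            if r<4: print(a[0],np.round(a[2:]),np.round(b[2:]),X.round(4),round(r,2))
# board outline from top
hsv=cv2.cvtColor(d["top"]["color"],cv2.COLOR_BGR2HSV)
for p in((112,169),(108,270),(411,259),(403,158)):print(p,onplane(d["top"],p,.012).round(3))
print(Ro.from_rotvec([-.438,-3.1104,.0028]).as_matrix().round(3))
# blue tray centroids, underside z .012 -> rim .036
m=cv2.inRange(hsv,(110,150,80),(125,255,255));n,_,s,c=cv2.connectedComponentsWithStats(m)
for i in range(1,n):
    if 500<s[i,4]<4000:
        x,y,w,h=s[i,:4];print("tray",onplane(d["top"],(x+w/2,y+h/2),.036).round(3))
E
```

```text
top [('red', 321, np.float64(282.8), np.float64(236.1)), ('red', 417, np.float64(136.6), np.float64(241.9)), ('green', 374, np.float64(378.0), np.float64(232.4)), ('green', 285, np.float64(231.9), np.float64(238.2))]
side [('red', 216, np.float64(192.6), np.float64(152.0)), ('red', 315, np.float64(259.8), np.float64(222.9)), ('green', 78, np.float64(164.1), np.float64(196.6)), ('green', 236, np.float64(319.3), np.float64(285.5))]
red [283. 236.] [260. 223.] [ 0.544  -0.0151  0.0404] 0.46
red [137. 242.] [193. 152.] [0.5244 0.2866 0.0396] 0.47
green [378. 232.] [319. 286.] [ 0.5565 -0.2107  0.0409] 0.58
(112, 169) [0.684 0.367 0.012]
(108, 270) [0.465 0.353 0.012]
(411, 259) [ 0.504 -0.285  0.012]
(403, 158) [ 0.724 -0.274  0.012]
[[-0.961  0.276 -0.001]
 [ 0.276  0.961 -0.002]
 [ 0.    -0.002 -1.   ]]
tray [ 0.667 -0.185  0.036]
tray [ 0.659 -0.035  0.036]
tray [0.648 0.115 0.036]
tray [0.638 0.265 0.036]
```

play_rows([
  [0,[-0.8,-0.7,0],[0,0,0]],
  [0,[-0.8,-0.7,0],[0,0,0]],
  [0,[-0.8,-0.7,0],[0,0,0]],
  [0,[-0.8,-0.7,0],[0,0,0]],
  [0,[-0.8,-0.7,0],[0,0,0]],
  [0,[-0.8,-0.7,0],[0,0,0]],
  [0,[-0.8,-0.7,0],[0,0,0]],
  [0,[0,0,0],[0,0,0]],
])

```text
t: 1.1
tool_pos: [0.3753, 0.2854, 0.2309]
tool_rot: [-0.447, -3.11, 0.001]
contact_force: [0.2, 0.7, 0.2]
opening: 0.0002
grip_force: 0.0
```

play_rows([
  [0,[0,0,0],[0,0,-0.8]],
  [0,[0,0,0],[0,0,-0.8]],
  [0,[0,0,0],[0,0,-0.85]],
  [0,[0,0,0],[0,0,0]],
])

```text
t: 1.6
tool_pos: [0.3733, 0.2886, 0.2309]
tool_rot: [0.098, -3.139, -0.0]
contact_force: [-0.4, -0.1, -0.7]
opening: -0.0
grip_force: 0.0
```

```bash
cat > st.py <<'E'
from station import ctrl
import numpy as np,sys
from scipy.spatial.transform import Rotation as Ro
o=ctrl.get_obs();R=Ro.from_rotvec(o["tool_rot"]).as_matrix()
print(o["t"],np.round(o["tool_pos"],4),"f",np.round(o["contact_force"],1),o["opening"]);print(R.round(3))
if len(sys.argv)>1: print("shares",(R.T@(np.array(eval(sys.argv[1]))-o["tool_pos"])/.05).round(2))
E
python3 st.py "[.539,.037,.15]"
```

```text
1.6 [0.3733 0.2886 0.2309] f [-0.4 -0.1 -0.7] -4.810463786926892e-05
[[-0.998 -0.062 -0.001]
 [-0.062  0.998 -0.   ]
 [ 0.001  0.    -1.   ]]
shares [-3.   -5.23  1.62]
```

play_rows([
  [0,[-0.43,-0.75,0.2],[0,0,0]],
  [0,[-0.43,-0.75,0.2],[0,0,0]],
  [0,[-0.43,-0.75,0.2],[0,0,0]],
  [0,[-0.43,-0.75,0.2],[0,0,0]],
  [0,[-0.43,-0.75,0.2],[0,0,0]],
  [0,[-0.43,-0.75,0.2],[0,0,0]],
  [0,[-0.43,-0.73,0.4],[0,0,0]],
  [0,[0,0,0],[0,0,0]],
])

```text
t: 2.6
tool_pos: [0.5402, 0.035, 0.1491]
tool_rot: [0.09, -3.136, -0.001]
contact_force: [-0.1, 0.1, 0.4]
opening: -0.0003
grip_force: 0.0
```

```bash
python3 st.py "[.539,.037,.044]"
python3 - <<'E'
from station import imaging;from h import *
a=imaging.get_image("side")["color"];cv2.imwrite("pics/s1.png",cv2.resize(a[120:320,130:430],None,fx=2.6,fy=2.6))
E
```

```text
2.6 [0.5402 0.035  0.1491] f [-0.1  0.1  0.4] -0.0003139578880562237
[[-0.998 -0.058 -0.004]
 [-0.058  0.998  0.   ]
 [ 0.004  0.001 -1.   ]]
shares [0.01 0.04 2.1 ]
```

View pics/s1.png

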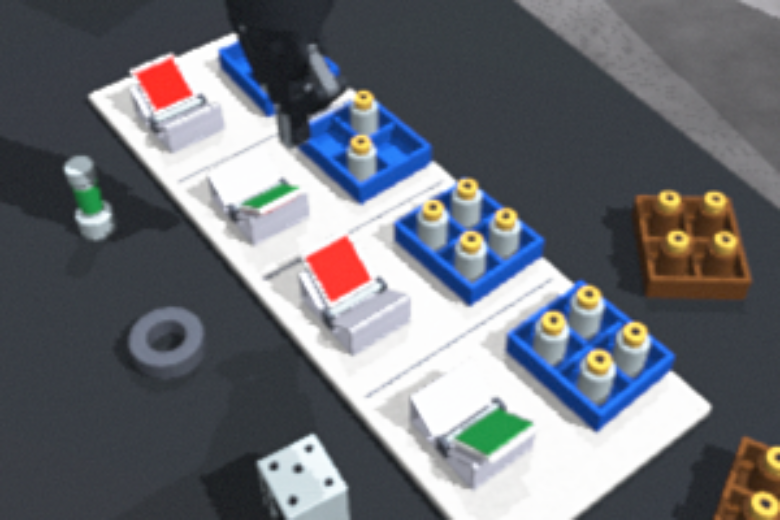

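The picture shows the shut fingertips at crop pixel (295,140), above the gap between stations 2 and 3, with both free edges clear. Next I go down into the gap.

play_rows([
  [0,[0,0,0.7],[0,0,0]],
  [0,[0,0,0.7],[0,0,0]],
  [0,[0,0,0.65],[0,0,0]],
  [0,[0,0,0],[0,0,0]],
])

```text
t: 3.15
tool_pos: [0.5378, 0.0378, 0.0465]
tool_rot: [0.099, -3.134, -0.001]
contact_force: [0.7, 0.1, 0.6]
opening: -0.0001
grip_force: 0.0
```

```bash
python3 st.py "[.539,.037,.044]"
python3 - <<'E'
from station import imaging;from h import *
a=imaging.get_image("side")["color"];b=imaging.get_image("top")["color"]
cv2.imwrite("pics/s2.png",np.hstack([cv2.resize(a[160:280,180:300],(390,390)),cv2.resize(b[170:290,190:310],(390,390))]))
E
```

```text
3.15 [0.5378 0.0378 0.0465] f [0.7 0.1 0.6] -9.80854571334208e-05
[[-0.998 -0.063 -0.006]
 [-0.063  0.998  0.001]
 [ 0.006  0.001 -1.   ]]
shares [-0.02 -0.02  0.05]
```

View pics/s2.png

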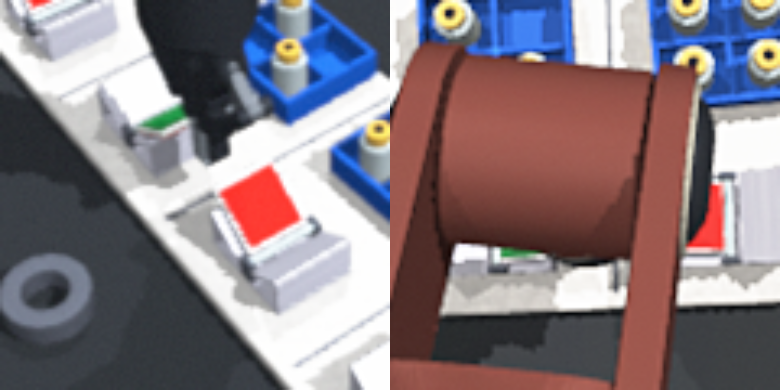

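The fingertips are in the gap at side-crop (215,150), clear of both tags. Now I move towards tag C in small steps to find the contact.

play_rows([
  [0,[0,-0.2,0],[0,0,0]],
  [0,[0,-0.1,0],[0,0,0]],
  [0,[0,-0.06,0],[0,0,0]],
  [0,[0,0,0],[0,0,0]],
])

```text
t: 3.75
tool_pos: [0.5424, 0.0185, 0.0498]
tool_rot: [-0.097, 3.138, 0.002]
contact_force: [-0.5, 2.2, 3.7]
opening: -0.0003
grip_force: 2.4
```

Run:
```python
from station import imaging,ctrl;from h import *
a=imaging.get_image("side")["color"]
cv2.imwrite("pics/s3.png",cv2.resize(a[170:250,200:300],(750,600)));print(ctrl.get_obs()["contact_force"])
```

```text
[-0.06506792  3.41272656  4.07680403]
```

View pics/s3.png

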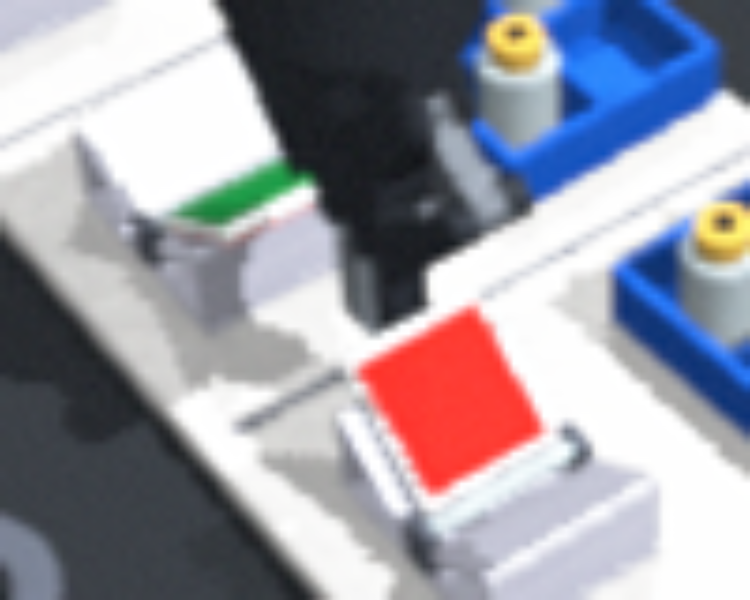

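The picture shows the finger touching tag C's free edge at crop (385,325), with the tag still down. The force (+y 3.4 N, +z 4 N) is a radial jam, so I'll back off and tilt the finger under the edge so that it lifts.

play_rows([
  [0,[0,0.24,0],[0,0,0]],
  [0,[0,0,0],[1,0,0]],
  [0,[0,0,0],[1,0,0]],
  [0,[0,0,0],[1,0,0]],
  [0,[0,0,0],[0,0,0]],
  [0,[0,0,0],[0,0,0]],
])

```text
t: 4.55
tool_pos: [0.5407, 0.0304, 0.0485]
tool_rot: [-0.096, 3.06, -0.649]
contact_force: [0.3, -0.3, -0.2]
opening: -0.0002
grip_force: 0.0
```

```bash
python3 st.py "[.539,.016,.043]"
```

```text
4.55 [0.5407 0.0304 0.0485] f [ 0.3 -0.3 -0.2] -0.00021855936162245635
[[-0.998 -0.058  0.025]
 [-0.063  0.912 -0.405]
 [ 0.001 -0.406 -0.914]]
shares [ 0.05 -0.22  0.22]
```

play_rows([
  [0,[0,-0.22,0.22],[0,0,0]],
  [0,[0,0,0],[0,0,0]],
  [0,[0,-0.18,-0.12],[0,0,0]],
  [0,[0,-0.2,-0.06],[0,0,0]],
  [0,[0,-0.2,-0.02],[0,0,0]],
  [0,[0,-0.2,0],[0,0,0]],
])

```text
t: 5.3
tool_pos: [0.5438, -0.0166, 0.0687]
tool_rot: [-0.095, 3.059, -0.65]
contact_force: [-0.2, -0.5, 0.1]
opening: -0.0
grip_force: 0.0
```

Run:
```python
from station import imaging,ctrl;from h import *
a=imaging.get_image("side")["color"]
cv2.imwrite("pics/s4.png",cv2.resize(a[160:260,200:320],(720,600)));print(ctrl.get_obs()["contact_force"])
```

```text
[ 0.14550313 -0.26213655 -0.49878305]
```

View pics/s4.png

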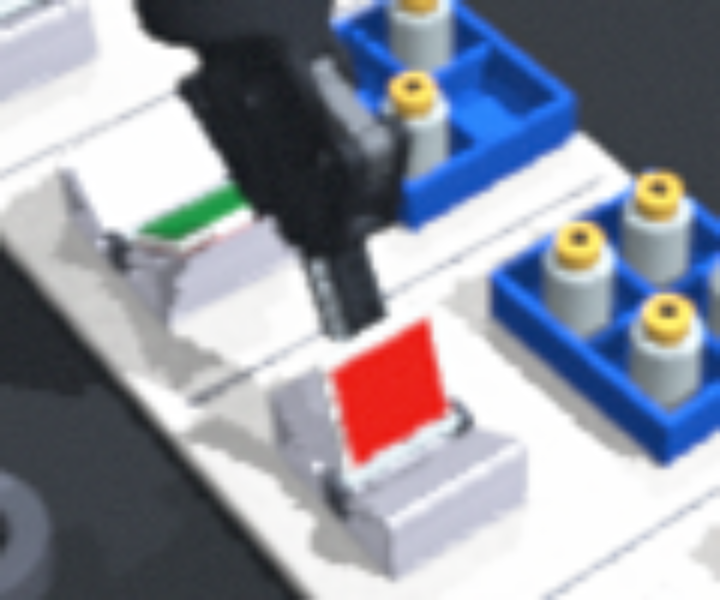

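The picture shows tag C lifted well up, with its red face at crop (390,390) and the finger behind its edge. I keep pushing level.

play_rows([
  [0,[0,-0.22,0.1],[0,0,0]],
  [0,[0,-0.22,0.1],[0,0,0]],
  [0,[0,-0.22,0.1],[0,0,0]],
  [0,[0,0,0],[0,0,0]],
  [0,[0,0,0],[0,0,0]],
])

```text
t: 5.98
tool_pos: [0.5457, -0.0519, 0.0675]
tool_rot: [-0.095, 3.06, -0.65]
contact_force: [0.0, -0.0, -0.4]
opening: -0.0001
grip_force: 0.0
```

```bash
python3 - <<'E'
from station import imaging,ctrl;from h import *
a=imaging.get_image("side")
cv2.imwrite("pics/s5.png",cv2.resize(a["color"][150:280,180:340],(720,585)));print(ctrl.get_obs()["contact_force"],blobs(a))
E
python3 st.py "[.538,.037,.044]"
```

```text
[ 0.45586088 -0.0759106  -0.42321189] [('red', 215, np.float64(192.6186046511628), np.float64(152.0046511627907)), ('green', 76, np.float64(163.89473684210526), np.float64(196.69736842105263)), ('green', 124, np.float64(272.1532258064516), np.float64(235.79032258064515)), ('green', 236, np.float64(319.271186440678), np.float64(285.53389830508473))]
6.025 [ 0.5458 -0.0517  0.0676] f [ 0.5 -0.1 -0.4] 1.6496473585518687e-05
[[-0.998 -0.057  0.025]
 [-0.062  0.912 -0.406]
 [ 0.001 -0.407 -0.914]]
shares [ 0.04  1.82 -0.29]
```

View pics/s5.png

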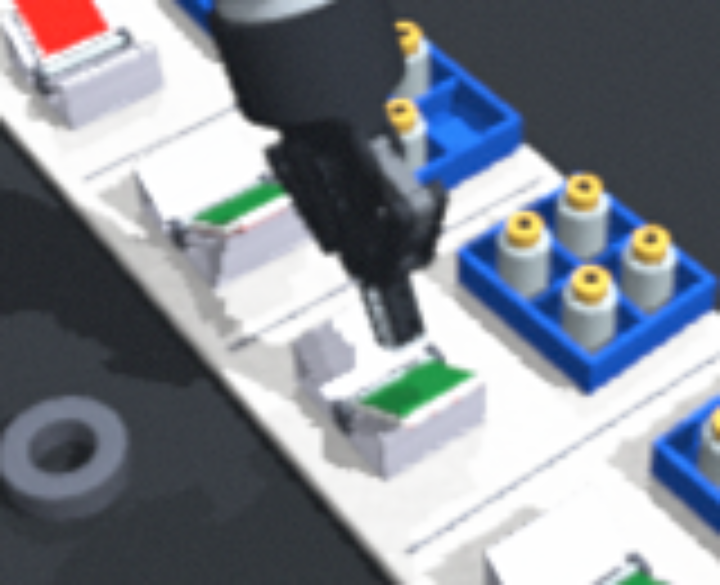

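The picture shows tag C flipped to green and lying down at crop (415,390), with the finger clear of it. Next I rise, tilt the other way, and go to tag B.

play_rows([
  [0,[0,0,-0.7],[0,0,0]],
  [0,[0,0,-0.7],[0,0,0]],
  [0,[0,0,0],[-1,0,0]],
  [0,[0,0,0],[-1,0,0]],
  [0,[0,0,0],[-1,0,0]],
  [0,[0,0,0],[-1,0,0]],
  [0,[0,0,0],[-1,0,0]],
  [0,[0,0,0],[-1,0,0]],
])

```text
t: 7.02
tool_pos: [0.5446, -0.0234, 0.1325]
tool_rot: [0.097, -3.059, -0.657]
contact_force: [-0.1, 0.2, 0.5]
opening: -0.0001
grip_force: 0.0
```

play_rows([
  [0,[0,0,0],[0,0,0]],
])

```text
t: 7.15
tool_pos: [0.5439, -0.0247, 0.1307]
tool_rot: [0.091, -3.057, -0.649]
contact_force: [-0.9, 0.4, -1.1]
opening: 0.0
grip_force: 0.0
```

```bash
python3 st.py "[.538,.036,.13]";python3 st.py "[.538,.036,.046]"
```

```text
7.15 [ 0.5439 -0.0247  0.1307] f [-0.9  0.4 -1.1] 8.765998843264772e-06
[[-0.998 -0.054 -0.026]
 [-0.06   0.912  0.405]
 [ 0.002  0.406 -0.914]]
shares [0.04 1.11 0.51]
7.15 [ 0.5439 -0.0247  0.1307] f [-0.9  0.4 -1.1] 8.765998843264772e-06
[[-0.998 -0.054 -0.026]
 [-0.06   0.912  0.405]
 [ 0.002  0.406 -0.914]]
shares [0.04 0.43 2.04]
```

play_rows([
  [0,[0.06,0.56,0.25],[0,0,0]],
  [0,[0.06,0.56,0.25],[0,0,0]],
  [0,[0,0,0],[0,0,0]],
  [0,[0,-0.23,0.52],[0,0,0]],
  [0,[0,-0.23,0.52],[0,0,0]],
  [0,[0,-0.22,0.52],[0,0,0]],
  [0,[0,0,0],[0,0,0]],
])

```text
t: 8.02
tool_pos: [0.5325, 0.0384, 0.0446]
tool_rot: [0.095, -3.054, -0.649]
contact_force: [0.5, 0.4, 0.6]
opening: -0.0001
grip_force: 0.0
```

```bash
python3 st.py "[.536,.058,.043]"
```

```text
8.025 [0.5325 0.0384 0.0446] f [0.5 0.4 0.6] -8.55534130036945e-05
[[-0.998 -0.056 -0.03 ]
 [-0.063  0.912  0.406]
 [ 0.005  0.407 -0.913]]
shares [-0.09  0.34  0.19]
```

play_rows([
  [0,[-0.06,0.34,0.19],[0,0,0]],
  [0,[0,0,0],[0,0,0]],
  [0,[0,0.18,-0.12],[0,0,0]],
  [0,[0,0.2,-0.06],[0,0,0]],
  [0,[0,0.2,-0.02],[0,0,0]],
  [0,[0,0.2,0],[0,0,0]],
])

```text
t: 8.78
tool_pos: [0.5349, 0.0895, 0.0718]
tool_rot: [0.096, -3.06, -0.65]
contact_force: [-1.3, -1.6, 4.4]
opening: -0.0003
grip_force: 2.2
```

Run:
```python
from station import imaging,ctrl;from h import *
a=imaging.get_image("side")
cv2.imwrite("pics/s6.png",cv2.resize(a["color"][130:260,160:320],(720,585)));print(ctrl.get_obs()["contact_force"],ctrl.get_obs()["tool_pos"])
```

```text
[-1.20715359 -0.09829801  4.57927953] [0.53477864 0.09048355 0.07215876]
```

View pics/s6.png

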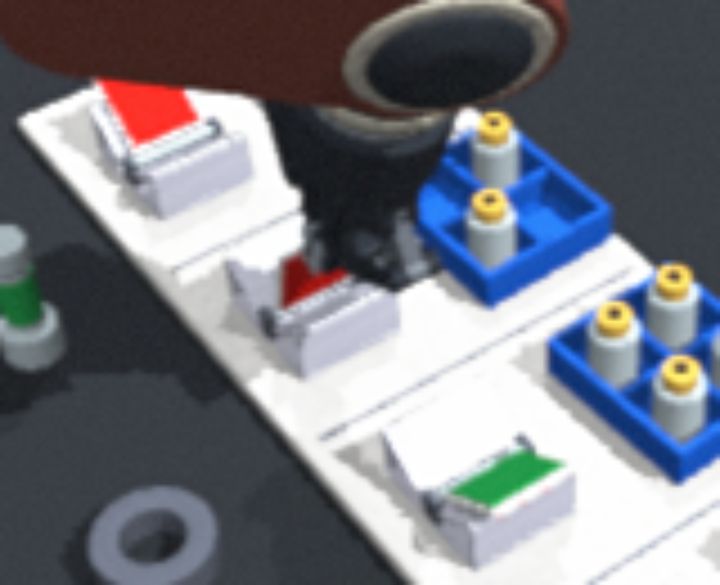

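The picture shows tag B partly raised, with red at crop (315,280). The upward 4.6 N suggests the tip has ridden onto the edge, so I back off along the tool and retry with the tip lower.

play_rows([
  [0,[0,0,-0.5],[0,0,0]],
  [0,[0,0,-0.5],[0,0,0]],
  [0,[0,0,0],[0,0,0]],
  [0,[0,0,0],[0,0,0]],
])

```text
t: 9.32
tool_pos: [0.5348, 0.0693, 0.1148]
tool_rot: [0.095, -3.058, -0.65]
contact_force: [-0.5, 0.6, -0.4]
opening: 0.0003
grip_force: 0.0
```

```bash
python3 - <<'E'
from station import imaging,ctrl;from h import *
a=imaging.get_image("side")
cv2.imwrite("pics/s7.png",cv2.resize(a["color"][130:260,160:320],(720,585)));print(ctrl.get_obs()["contact_force"],blobs(a))
E
python3 st.py "[.536,.040,.08]"
```

```text
[0.10078099 0.93224931 1.59442328] [('red', 215, np.float64(192.6186046511628), np.float64(152.0046511627907)), ('green', 79, np.float64(163.83544303797467), np.float64(196.62025316455697)), ('green', 125, np.float64(272.088), np.float64(235.824)), ('green', 236, np.float64(319.271186440678), np.float64(285.53389830508473))]
9.375 [0.5345 0.0694 0.1143] f [0.1 0.9 1.6] 0.00011452024129378196
[[-0.998 -0.056 -0.028]
 [-0.063  0.912  0.406]
 [ 0.002  0.407 -0.913]]
shares [ 0.01 -0.82  0.39]
```

View pics/s7.png

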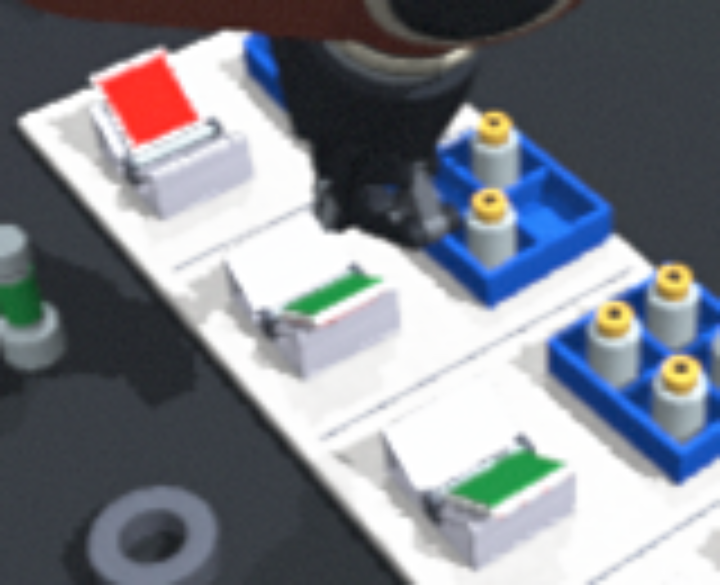

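Tag B has fallen back to green at crop (335,295) and nothing else has moved. I go back down, about 6 mm lower than before.

play_rows([
  [0,[0,-0.6,-0.27],[0,0,0]],
  [0,[0,0,0],[0,0,0]],
  [0,[0,-0.21,0.47],[0,0,0]],
  [0,[0,-0.21,0.47],[0,0,0]],
  [0,[0,-0.21,0.47],[0,0,0]],
  [0,[0,0,0],[0,0,0]],
])

```text
t: 10.12
tool_pos: [0.5348, 0.0373, 0.0357]
tool_rot: [0.094, -3.052, -0.652]
contact_force: [-0.7, 0.9, -0.2]
opening: 0.0
grip_force: 0.0
```

```bash
python3 st.py "[.536,.057,.038]"
```

```text
10.125 [0.5348 0.0373 0.0357] f [-0.7  0.9 -0.2] 1.2088834049288598e-05
[[-0.998 -0.055 -0.032]
 [-0.063  0.911  0.408]
 [ 0.006  0.409 -0.913]]
shares [-0.05  0.38  0.12]
```

play_rows([
  [0,[0,0.38,0.12],[0,0,0]],
  [0,[0,0,0],[0,0,0]],
  [0,[0,0.13,-0.04],[0,0,0]],
  [0,[0,0.13,-0.04],[0,0,0]],
  [0,[0,0.23,-0.07],[0,0,0]],
  [0,[0,0,0],[0,0,0]],
])

```text
t: 10.88
tool_pos: [0.5353, 0.0756, 0.0584]
tool_rot: [0.097, -3.06, -0.65]
contact_force: [-1.0, -0.1, 0.1]
opening: -0.0003
grip_force: 0.0
```

Almost no force, so the leaf is free. I continue.

play_rows([
  [0,[0,0.15,0.03],[0,0,0]],
  [0,[0,0.15,0.03],[0,0,0]],
  [0,[0,0.15,0.06],[0,0,0]],
  [0,[0,0.15,0.06],[0,0,0]],
  [0,[0,0.27,0.12],[0,0,0]],
  [0,[0,0,0],[0,0,0]],
  [0,[0,0,0],[0,0,0]],
])

```text
t: 11.75
tool_pos: [0.5322, 0.1208, 0.0616]
tool_rot: [0.096, -3.059, -0.65]
contact_force: [0.6, 0.3, -0.1]
opening: 0.0001
grip_force: 0.0
```

Run:
```python
from station import imaging,ctrl;from h import *
a=imaging.get_image("side");print(ctrl.get_obs()["contact_force"],blobs(a))
```

```text
[-0.17603328 -0.84837113 -0.24970164] [('red', 209, np.float64(192.4976076555024), np.float64(152.2488038277512)), ('red', 145, np.float64(221.78620689655173), np.float64(186.91724137931035)), ('green', 79, np.float64(163.8987341772152), np.float64(196.60759493670886)), ('green', 125, np.float64(272.088), np.float64(235.824)), ('green', 236, np.float64(319.271186440678), np.float64(285.53389830508473))]
```

Tag B has flipped to red. I retract up and away, then take both views.

play_rows([
  [0,[0,0,-0.7],[0,0,0]],
  [0,[0,0,-1],[0,0,0]],
  [0,[0,0,-1],[0,0,0]],
  [0,[0.8,0,-0.6],[0,0,0]],
  [0,[1,0,0],[0,0,0]],
  [0,[1,0,0],[0,0,0]],
  [0,[0,0,0],[0,0,0]],
])

```text
t: 12.68
tool_pos: [0.3946, 0.0448, 0.2118]
tool_rot: [0.093, -3.06, -0.649]
contact_force: [0.8, 0.3, -0.1]
opening: 0.0
grip_force: 0.0
```

Run:
```python
from station import imaging,ctrl;from h import *
import pickle
d={n:imaging.get_image(n) for n in("top","side")};p=pickle.load(open("im0.pkl","rb"))
for n in d:print(n,[(b[0],b[1],round(b[2],1),round(b[3],1)) for b in blobs(d[n])])
print(ctrl.get_obs()["contact_force"])
cv2.imwrite("pics/end.png",np.hstack([cv2.resize(d["side"]["color"][100:360,130:450],(400,325)),cv2.resize(d["top"]["color"][130:350,90:420],(400,325))]))
```

```text
top [('red', 367, np.float64(209.8), np.float64(239.0)), ('red', 416, np.float64(136.6), np.float64(241.9)), ('green', 374, np.float64(378.0), np.float64(232.4)), ('green', 332, np.float64(304.8), np.float64(235.2))]
side [('red', 215, np.float64(192.7), np.float64(151.9)), ('red', 258, np.float64(223.2), np.float64(184.3)), ('green', 79, np.float64(164.1), np.float64(196.5)), ('green', 124, np.float64(272.0), np.float64(235.9)), ('green', 236, np.float64(319.3), np.float64(285.5))]
[-0.0724801  -0.81377523  0.47500756]
```

View pics/end.png

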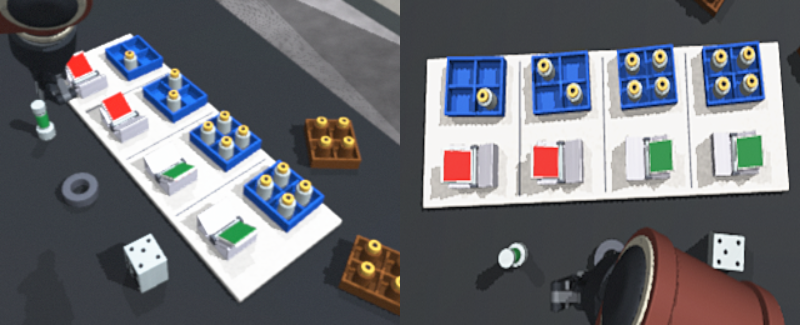

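The final views show the tags as red, red, green, green in front of the 1, 2, 4 and 4-plug trays. All lie flat and nothing else has moved.

```bash
python3 -c "
from station import ctrl;print(ctrl.finish_job())"
```

```text
the job is handed in; nothing more can be done
None
```

The job is handed in: I pushed over the two wrong tags (the second and third stations from the left), so both full trays now show green and the other two show red, with every tag lying flat and nothing else visibly moved.

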